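# Index the carrier disc and lock it in the loading fixture

## Task

First take the brush off the loading fixture and lay it down on the bench top, clear of the fixture. Then turn the aluminium carrier disc in its round nest by fingertip until its flat faces the steel alignment bar square on, and finally turn the red cam key fully to its locked position so that the bar lies against the flat. Leave the disc seated in its nest and do not disturb the other things on the bench.

Things in the scene. Friction and masses are not known exactly. Their poses are not given: they have to be found in the camera images.
- fixture: green cast loading fixture, fixed. Origin: under the nest's centre, z up. Round foot plate 178 mm across, 12 mm thick, with two small lugs out to 112 mm at 240 and 295 degrees; a tongue 112 mm wide runs along its +y to 155 mm. The nest is a rim of inner radius 76.5, outer 86.5 mm, top 20 mm above the bench, open towards +y, where the alignment bar is
- align_bar: steel alignment bar 84 (x) x 18 (y) x 12.5 mm on the tongue, top 25 mm above the bench, axes as the fixture's, origin under its middle, face 9 mm off on its -y side. The key drives it (a light spring returns it) 13 mm along -y, face 77 mm from the nest's centre when open, 64 mm locked. The disc's round edge stops it unless the flat faces it; within 8 degrees it squares the disc itself
- cam_key (a joint): angle of the cam key in rad, anticlockwise from above: 0 open, 1.40 (its stop, the cam's dead centre) fully locked; friction about 0.06 N m, stays where it is left. If it stops short, turn it back open, turn the disc a little and try again
- key_grip (a point): middle of the key's red T handle, on its upright axis, 62 mm above the bench, 122 mm from the nest's centre along the fixture's +y. The handle is a level bar 76 long, 12 wide, 14 mm high on a 13 mm stem. At joint value 1.40 it lies along the fixture's y axis, at q it is turned (1.40 - q) rad clockwise from that
- carrier: aluminium disc 150 mm across, 14 mm thick, 0.3 to 0.6 kg, loose in the nest (1.5 mm clearance), underside 12, top 26 mm above the bench; origin under its centre. Its flat, 71 mm long with a red mark beside it, is 66 mm from the centre on its +y. Three through pockets 46 mm wide, 45 mm out at -90, 30, 150 degrees from its x axis: closed fingertips fit in and can push it round (oiled, friction 0.1)
- flat_mid (a point): middle of the carrier's flat, at the top edge: 66 mm from the disc's centre on its +y side, 14 mm above its underside
- flat_brush: flat wooden brush 185 x 30 x 15 mm, 60 g, lying on top of the disc at the start; origin under its middle, x along its length, z up. Free bench top (z = 0) to lay it on lies right of the fixture (towards -y), between the bench's front edge (x = 0.39 m) and the front wall of the grinder's tray (x = 0.56 m, 133 mm high, for y below 0.06 m)
- cone_1: dark iron taper mandrel (slender cone) standing upright, 31 mm wide at the foot, 143 mm tall, origin under its foot; bystander, easily knocked over
- cone_7: dark iron taper mandrel standing upright, 32 mm wide, 182 mm tall, origin under its foot; bystander
- cone_8: dark iron taper mandrel standing upright, 29 mm wide, 158 mm tall, origin under its foot; bystander
- needle_file: file with a turned wooden handle, 167 x 19 x 18 mm, lying on the bench in front of the grinder's tray; origin under its middle, x along its length; bystander
- white_jar: white plastic jar 66 mm across, 58 mm tall, origin under its middle; bystander
- marker: white marker pen 140 x 16 x 16 mm lying near the bench's front edge; origin under its middle, x along its length; bystander

How it is judged:
By the outcome, as a careful person would: the job done as asked, in the order asked, and still so for the second after the job is handed in, with the robot touching nothing.
It also fails if it takes over 67 s, if anything falls off the work surface, if the arm or the gripper's body presses on something with over 40 N, if the wrist force passes 120 N, or if a joint passes its speed limit or range.

## Robot

A 6-joint arm with a two-finger parallel gripper is mounted at the origin on a cart in front of the work surface, level with it; the furniture and walls round the work are solid. World frame = base frame: x ahead of the robot, y to its left, z up, the work surface at z = 0. Lengths are in m, angles in rad, forces in N, time in s.
With the tool pointing down it reaches from about 0.275 to 0.825 m from the base axis. Payload 5.2 kg.
Tool frame: the origin (TCP) lies at the very end of the fingers, on their centre line; the grasp point (between the pads) lies 19 mm behind it (ctrl.grasp_offset is the distance from the TCP to the grasp point, in m); z points along the fingers, y is the line along which they close (so a half turn about z gives the same grasp; the last joint's range is limited). The gripper opens to 93 mm and grips with 3 to 60 N. Pads are 15 mm wide; open, the fingers measure 128 mm over their backs; the gripper's body (75 mm by 188 mm) begins 65 mm behind the grasp point.
Start: joints at [1.026, 0.259, 1.535, -0, 1.348, -0.203], TCP at [0.184, 0.518, 0.219] pointing down, gripper open.
Joint ranges: [-3.14, 3.14], [-0.91, 2.08], [0.19, 2.58], [-1.22, 4.36], [0.22, 2.71], [-3.12, 3.12]. Speed limits (rad/s): [2.57, 2.57, 3.14, 3.14, 3.14, 3.14].

## Interface

Orientations are given as a 3x3 rotation matrix whose columns are the frame's x, y, z axes.
In Python, from bench import ctrl, eyes gives the robot as it stands (ctrl), with the cameras (eyes).
- The arm moves only by the tool drive_effector, called after "Request:" as a command line: name --argument value ..., lists and objects as JSON in quotes. Schema: {"type":"object","properties":{"deltas":{"type":"array","items":{"type":"object","properties":{"drx":{"type":"number"},"dry":{"type":"number"},"drz":{"type":"number"},"dx":{"type":"number"},"dy":{"type":"number"},"dz":{"type":"number"},"finger_gap":{"type":"number"}},"additionalProperties":false,"required":["finger_gap"]},"minItems":1,"maxItems":12},"squeeze":{"type":"number"},"only":{"type":"string"},"quiet":{"type":"boolean"},"lines":{"type":"string"}},"required":["deltas"],"additionalProperties":false}. deltas is a list of rows, 1 to 12 of them, each an object with the fields drx, dry, drz (a rotation vector in parts of the range, where 1.0 means 4 rad), dx, dy, dz (the shift in shares of 1 m (1.0 is 1 m)), finger_gap (the finger opening in m); a field left out counts as zero (the opening has to be given); each row is the pose to reach, as a shift and turn from the pose commanded when the call began, along the tool's axes at that moment; what a row does not reach only later rows make up. A row lasts 1/10 s, in which the tool goes at most 0.05 m and 0.15 rad, less where a joint would pass 70% of its speed; a pose out of reach is approached as far as the arm can. The fingers move at their own pace and stop on an object; squeeze is the grip in N (left out, the last holds). Time passes only in rows, so rows that do not move let the fingers close. The tool returns the time, the measured TCP pose, the force, the opening and the grip force at its end. only (a regular expression) keeps the lines of the reply that match it, lines (a string "A,B") keeps lines A to B, and quiet returns only ok. A shift or turn number past 1, either way, is cut back to 1. Input that does not fit is refused with a message, and nothing moves.
- ctrl.observe(): the state, without advancing time (a new reading comes with each control period).
- eyes.grab_frame(name): name is "scene" or "side" or "wrist"; returns a dict with "frame" (384x512x3 uint8, blue, green, red), "fx", "fy", "cx", "cy" (pixels), "dist_coeffs" ([k1, k2, p1, p2, k3] as OpenCV has them; the pictures are not rectified), "xyz" and "orientation" of the camera in the world; the wrist camera has in their place "mount" (4x4, takes a point from camera to tool coordinates, whose origin is the TCP and whose axes are the flange's). Camera axes: x right, y up, looking along -z (the intrinsics and any distortion apply to the point x, -y, -z); pixel columns grow to the right and rows downward; lengths in m; the calibration is good to about 2 mm. A picture is of the moment at which its call begins: read the wrist's pose just before it. There is no depth.
- ctrl.hand_in(): hands the job in; it is judged then, once.
The state is a dict: "time_s": time; "q": joint angles; "dq": joint speeds; "joint_torque": joint torques, N m; "eef_pos": TCP position; "ee_rot": TCP orientation; "force": force on the tool from outside, world axes, zero at the start; "ft_torque": the same for the moment, N m; "opening": finger opening in m; "grip_force": force on a finger pad.
Only numpy, scipy, OpenCV 4.12 (cv2) and the standard library are available. Lean on these libraries where they do the work, as an engineer would, in place of code of your own. Each camera call takes 0.05 s, during which the arm holds its last target. There are 200 camera calls.

## Working session

There is one attempt and no reset: what is moved stays moved. The work goes in short steps, Python scripts to look and compute and a tool call to move; the robot and the scene stay as the last step left them, time stands still between calls to the robot, and variables do not carry over. Pictures are saved under pics/ and viewed, at most 10 in all, crops included, and the job is handed in when it is done.

```bash
ls; mkdir -p pics; cat > h.py <<'E'
import numpy as np, cv2, json
from bench import ctrl, eyes
def save(name, fn):
    s=ctrl.observe(); f=eyes.grab_frame(name); cv2.imwrite('pics/'+fn+'.png', f['frame'])
    K=np.array([[f['fx'],0,f['cx']],[0,f['fy'],f['cy']],[0,0,1]])
    if 'mount' in f:
        T=np.eye(4);T[:3,:3]=s['ee_rot'];T[:3,3]=s['eef_pos'];T=T@np.array(f['mount'])
        R,p=T[:3,:3],T[:3,3]
    else: R,p=np.array(f['orientation']),np.array(f['xyz'])
    json.dump(dict(K=K.tolist(),d=list(map(float,f['dist_coeffs'])),R=R.tolist(),p=p.tolist()),open('pics/'+fn+'.json','w'))
def cam(fn):
    c=json.load(open('pics/'+fn+'.json')); return [np.array(c[k]) for k in 'KdRp']
def ray(fn,uv):
    K,d,R,p=cam(fn); x,y=cv2.undistortPoints(np.array([[uv]],float),K,d)[0,0]
    return p,R@np.array([x,-y,-1.])
def atz(fn,uv,z):
    p,r=ray(fn,uv); return p+r*(z-p[2])/r[2]
def tri(*obs):
    A=np.zeros((3,3));b=np.zeros(3)
    for fn,uv in obs:
        p,r=ray(fn,uv); r=r/np.linalg.norm(r); M=np.eye(3)-np.outer(r,r); A+=M;b+=M@p
    return np.linalg.solve(A,b)
def proj(fn,P):
    K,d,R,p=cam(fn); q=(np.atleast_2d(P)-p)@R; q=q*[1,-1,-1]
    return cv2.projectPoints(q,np.zeros(3),np.zeros(3),K,d)[0][:,0]
E
python3 - <<'E'
from h import *
for n in ['scene','side','wrist']: save(n,n+'0')
a=cv2.imread('pics/scene0.png');b=cv2.imread('pics/side0.png')
cv2.imwrite('pics/both.png',cv2.resize(a,(800,600),interpolation=cv2.INTER_CUBIC))
cv2.imwrite('pics/sideL.png',cv2.resize(b,(800,600),interpolation=cv2.INTER_CUBIC))
for n in ['scene0','side0','wrist0']: print(cam(n)[3],cam(n)[2][:,2],cam(n)[1])
print(ctrl.observe()['ee_rot'],ctrl.grasp_offset)
E
```

```text
bench.py
pics
[-0.18542905 -0.45720732  0.57858356] [-0.7306502  -0.46873405  0.49642591] [-0.01395036  0.          0.          0.          0.        ]
[ 0.45952394 -0.80296056  0.69086732] [-0.09219134 -0.79039558  0.60561999] [-0.09983155  0.          0.          0.          0.        ]
[0.10855731 0.54537571 0.38366887] [-0.27062272  0.09886531  0.95759542] [-0.0293664  0.         0.         0.         0.       ]
[[-9.42156666e-01  3.35172047e-01 -7.18651074e-04]
 [ 3.35172700e-01  9.42155962e-01 -1.18495846e-03]
 [ 2.79916441e-04 -1.35728874e-03 -9.99999040e-01]] 0.0188
```

View pics/both.png

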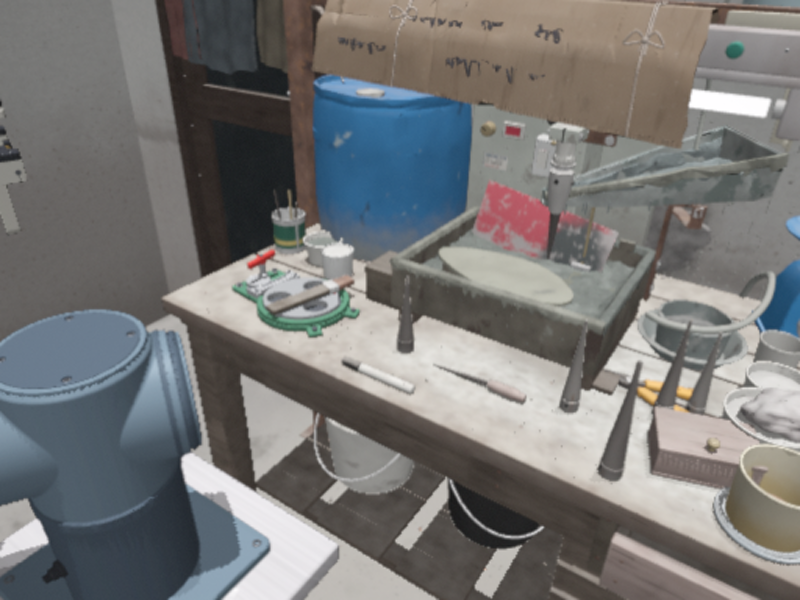

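View pics/sideL.png

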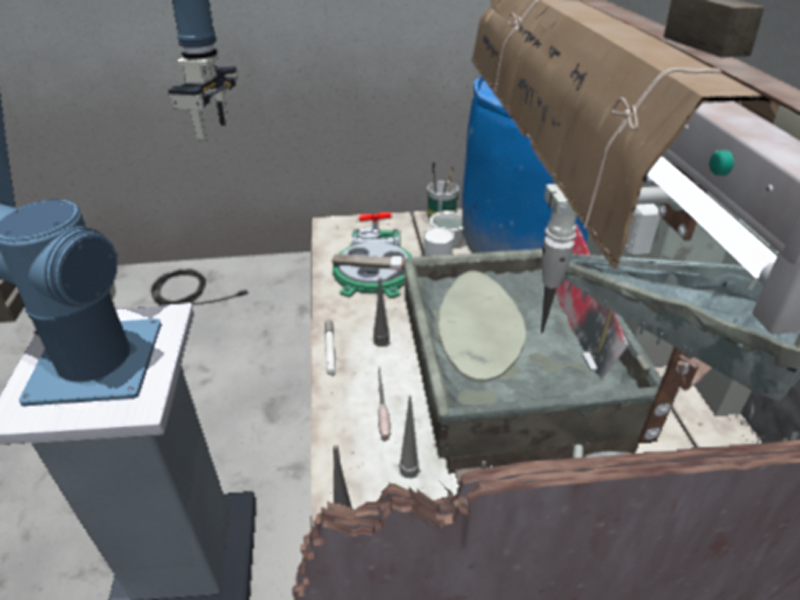

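The scene view shows the fixture near (305,300) with the brush across it, the key at (262,258), a cone at (405,345), the marker at (378,374) and the file at (480,382). The side view shows the fixture near (370,262), the brush from (335,259) to (402,264), and the red key at (375,216).

```bash
python3 - <<'E'
from h import *
s=1.5625
S=lambda u,v:('scene0',(u/s,v/s)); D=lambda u,v:('side0',(u/s,v/s))
np.set_printoptions(precision=3,suppress=True)
print('key',tri(S(262,258),D(376,216)))
for n,a in dict(fix=((305,300),.02),brushL=((272,308),.04),brushR=((352,283),.04),cone=((405,348),0),mkA=((345,361),.008),mkB=((412,388),.008),fileA=((437,366),.01),fileB=((523,398),.01),jar=((338,270),.0),cone2=((570,408),0),cone3=((612,475),0)).items(): print('s',n,atz('scene0',np.array(a[0])/s,a[1]))
for n,a in dict(fix=((371,262),.02),brushL=((335,260),.04),brushR=((402,265),.04),cone=((380,340),0),mkA=((329,323),.008),mkB=((331,372),.008),cone2=((409,472),0),jar=((438,253),0),fa=((380,370),.01),fb=((384,436),.01)).items(): print('d',n,atz('side0',np.array(a[0])/s,a[1]))
E
```

```text
key [0.543 0.35  0.064]
s fix [0.522 0.22  0.02 ]
s brushL [0.441 0.224 0.04 ]
s brushR [0.599 0.166 0.04 ]
s cone [ 0.523 -0.008  0.   ]
s mkA [0.424 0.046 0.008]
s mkB [ 0.428 -0.082  0.008]
s fileA [ 0.497 -0.086  0.01 ]
s fileB [ 0.503 -0.235  0.01 ]
s jar [0.686 0.273 0.   ]
s cone2 [ 0.534 -0.3    0.   ]
s cone3 [ 0.435 -0.392  0.   ]
d fix [0.521 0.233 0.02 ]
d brushL [0.446 0.219 0.04 ]
d brushR [0.582 0.183 0.04 ]
d cone [0.519 0.001 0.   ]
d mkA [0.427 0.051 0.008]
d mkB [ 0.428 -0.082  0.008]
d cone2 [ 0.533 -0.295  0.   ]
d jar [0.675 0.283 0.   ]
d fa [ 0.511 -0.089  0.01 ]
d fb [ 0.503 -0.233  0.01 ]
```

Request:
drive_effector --deltas '[{"dx": -0.38, "dy": -0.163, "dz": -0.06, "finger_gap": 0.093}, {"dx": -0.38, "dy": -0.163, "dz": -0.06, "finger_gap": 0.093}, {"dx": -0.38, "dy": -0.163, "dz": -0.06, "finger_gap": 0.093}, {"dx": -0.38, "dy": -0.163, "dz": -0.06, "finger_gap": 0.093}, {"dx": -0.38, "dy": -0.163, "dz": -0.06, "finger_gap": 0.093}, {"dx": -0.38, "dy": -0.163, "dz": -0.06, "finger_gap": 0.093}, {"dx": -0.38, "dy": -0.163, "dz": -0.06, "finger_gap": 0.093}, {"dx": -0.38, "dy": -0.163, "dz": -0.06, "finger_gap": 0.093}, {"dx": -0.38, "dy": -0.163, "dz": -0.06, "finger_gap": 0.093}, {"dx": -0.38, "dy": -0.163, "dz": -0.06, "finger_gap": 0.093}, {"dx": -0.38, "dy": -0.163, "dz": -0.06, "finger_gap": 0.093}]' --squeeze 10

```text
time_s: 1.25
eef_pos: [0.4869, 0.2376, 0.2781]
ee_rot: [[-0.942, 0.336, -0.002], [0.336, 0.942, 0.0], [0.002, -0.0, -1.0]]
force: [-0.5, -0.3, 0.6]
opening: 0.093
grip_force: 0.0
```

```bash
python3 - <<'E'
from h import *
save('wrist','w1')
cv2.imwrite('pics/w1L.png',cv2.resize(cv2.imread('pics/w1.png'),(800,600),interpolation=cv2.INTER_CUBIC))
E
```

```text
(no output)
```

View pics/w1L.png

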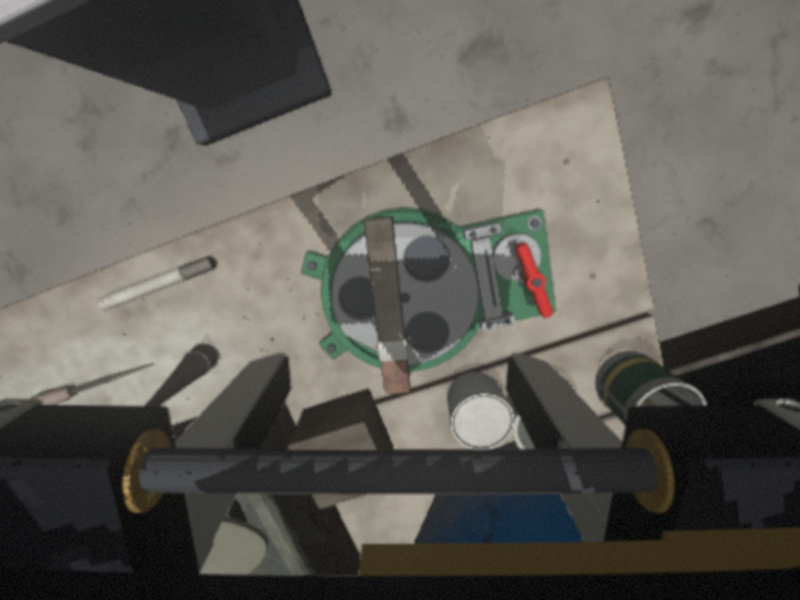

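The wrist view shows the brush from (378,220) to (397,393), its centre near (388,307). The nest centre is near (402,290), the pockets are at (426,258), (427,330) and (355,298), and the key handle runs from (522,245) to (548,314). The red mark isn't visible yet.

```bash
python3 - <<'E'
from h import *
s=1.5625
np.set_printoptions(precision=4,suppress=True)
W=lambda u,v:('w1',(u/s,v/s)); S=lambda u,v:('scene0',(u/s,v/s)); D=lambda u,v:('side0',(u/s,v/s))
for n,w,a,d in [('near',(378,220),(272,308),(335,260)),('far',(397,393),(352,283),(402,263))]:
    print(n,tri(W(*w),S(*a)),tri(W(*w),D(*d)),tri(W(*w),S(*a),D(*d)))
A=atz(*W(378,220),.041);B=atz(*W(397,393),.041);print(A,B,(A+B)/2,np.linalg.norm(A-B),np.degrees(np.arctan2(*(B-A)[1::-1])))
print('key',tri(W(535,280),S(262,258),D(376,216)))
k1=atz(*W(521,245),.069);k2=atz(*W(549,314),.069);print(k1,k2,(k1+k2)/2,np.degrees(np.arctan2(*(k2-k1)[1::-1])))
# rim outer ellipse points, at z .02
for p in [(322,290),(405,210),(405,371),(483,300)]: print(p,atz(*W(*p),.02))
im=cv2.imread('pics/w1.png')
cv2.imwrite('pics/w1c.png',cv2.resize(im[125:260,190:365],(800,617),interpolation=cv2.INTER_CUBIC)[:600])
E
```

```text
near [0.4442 0.232  0.0348] [0.4439 0.2336 0.0303] [0.445 0.232 0.033]
far [0.626  0.1874 0.0218] [0.5961 0.1905 0.0482] [0.6003 0.1831 0.0418]
[0.4414 0.2344 0.041 ] [0.6168 0.1906 0.041 ] [0.5291 0.2125 0.041 ] 0.18076948500194298 -14.007208163710235
key [0.5423 0.3521 0.0631]
[0.5021 0.3481 0.069 ] [0.5731 0.3562 0.069 ] [0.5376 0.3522 0.069 ] 6.477427820895254
(322, 290) [0.4902 0.1536 0.02  ]
(405, 210) [0.4428 0.2609 0.02  ]
(405, 371) [0.6052 0.204  0.02  ]
(483, 300) [0.5562 0.3069 0.02  ]
```

View pics/w1c.png

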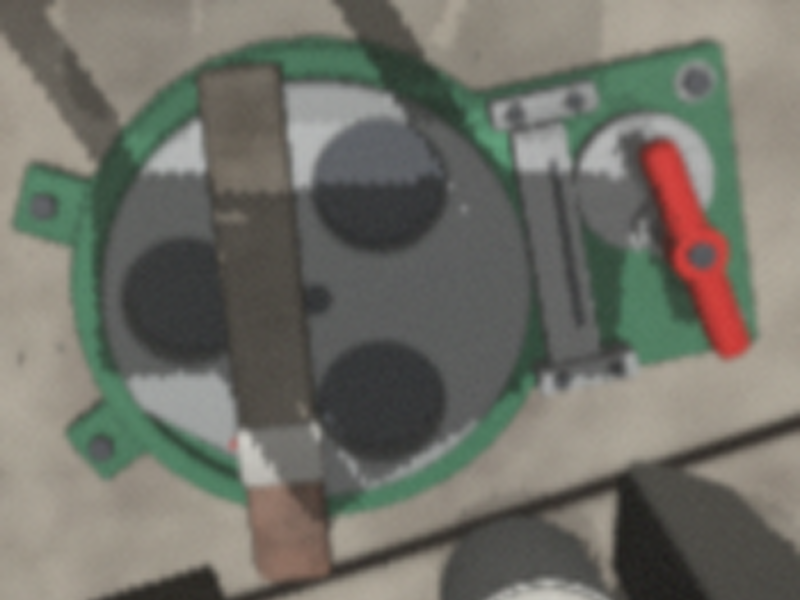

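The crop shows a red trace at the brush's edge (235,443) and the gap of the flat at lower left (190,440), so the flat points away from the pocket at (380,185). Now I'll grasp the brush.

Units first: turns go in shares of 4 rad. So -0.1 rad / 4 = -0.025.

Request:
drive_effector --deltas '[{"drz": -0.025, "dx": -0.048, "dy": -0.009, "dz": 0.05, "finger_gap": 0.06}, {"drz": -0.025, "dx": -0.048, "dy": -0.009, "dz": 0.1, "finger_gap": 0.06}, {"drz": -0.025, "dx": -0.048, "dy": -0.009, "dz": 0.15, "finger_gap": 0.06}, {"drz": -0.025, "dx": -0.048, "dy": -0.009, "dz": 0.2, "finger_gap": 0.06}, {"drz": -0.025, "dx": -0.048, "dy": -0.009, "dz": 0.23, "finger_gap": 0.06}, {"drz": -0.025, "dx": -0.048, "dy": -0.009, "dz": 0.247, "finger_gap": 0.06}, {"drz": -0.025, "dx": -0.048, "dy": -0.009, "dz": 0.247, "finger_gap": 0.06}]' --squeeze 10

```text
time_s: 2.0
eef_pos: [0.5266, 0.2142, 0.029]
ee_rot: [[-0.971, 0.237, -0.005], [0.237, 0.972, -0.001], [0.005, -0.002, -1.0]]
force: [-0.2, -0.1, 0.7]
opening: 0.06
grip_force: 0.0
```

Request:
drive_effector --deltas '[{"finger_gap": 0.02}, {"finger_gap": 0.02}, {"finger_gap": 0.02}, {"finger_gap": 0.02}, {"finger_gap": 0.02}]' --squeeze 12

```text
time_s: 2.5
eef_pos: [0.5303, 0.2129, 0.0324]
ee_rot: [[-0.971, 0.239, 0.001], [0.239, 0.971, 0.0], [-0.001, 0.001, -1.0]]
force: [-0.5, -0.7, 1.8]
opening: 0.0296
grip_force: 12.0
```

Request:
drive_effector --deltas '[{"dz": -0.05, "finger_gap": 0.02}, {"dz": -0.1, "finger_gap": 0.02}, {"dz": -0.15, "finger_gap": 0.02}, {"dz": -0.2, "finger_gap": 0.02}, {"dz": -0.24, "finger_gap": 0.02}, {"dz": -0.24, "finger_gap": 0.02}]'

```text
time_s: 3.1
eef_pos: [0.5329, 0.2132, 0.2789]
ee_rot: [[-0.971, 0.24, 0.013], [0.24, 0.971, 0.002], [-0.012, 0.005, -1.0]]
force: [0.7, 0.3, 0.1]
opening: 0.0295
grip_force: 12.0
```

Request:
drive_effector --deltas '[{"drz": 0.3325, "dx": -0.015, "dy": -0.437, "finger_gap": 0.02}, {"drz": 0.3325, "dx": -0.015, "dy": -0.437, "finger_gap": 0.02}, {"drz": 0.3325, "dx": -0.015, "dy": -0.437, "finger_gap": 0.02}, {"drz": 0.3325, "dx": -0.015, "dy": -0.437, "finger_gap": 0.02}, {"drz": 0.3325, "dx": -0.015, "dy": -0.437, "finger_gap": 0.02}, {"drz": 0.3325, "dx": -0.015, "dy": -0.437, "finger_gap": 0.02}, {"drz": 0.3325, "dx": -0.015, "dy": -0.437, "finger_gap": 0.02}, {"drz": 0.3325, "dx": -0.015, "dy": -0.437, "finger_gap": 0.02}, {"drz": 0.3325, "dx": -0.015, "dy": -0.437, "finger_gap": 0.02}, {"drz": 0.3325, "dx": -0.015, "dy": -0.437, "finger_gap": 0.02}, {"drz": 0.3325, "dx": -0.015, "dy": -0.437, "finger_gap": 0.02}, {"drz": 0.3325, "dx": -0.015, "dy": -0.437, "finger_gap": 0.02}]'

```text
time_s: 4.3
eef_pos: [0.4397, -0.2141, 0.2711]
ee_rot: [[-0.001, 1.0, -0.001], [1.0, 0.001, 0.001], [0.001, -0.001, -1.0]]
force: [0.1, 0.4, 0.2]
opening: 0.0301
grip_force: 12.0
```

Request:
drive_effector --deltas '[{"dz": 0.05, "finger_gap": 0.02}, {"dz": 0.1, "finger_gap": 0.02}, {"dz": 0.15, "finger_gap": 0.02}, {"dz": 0.2, "finger_gap": 0.02}, {"dz": 0.24, "finger_gap": 0.02}, {"dz": 0.256, "finger_gap": 0.02}, {"dz": 0.262, "finger_gap": 0.02}, {"dz": 0.264, "finger_gap": 0.02}, {"dz": 0.264, "finger_gap": 0.02}]'

```text
time_s: 5.2
eef_pos: [0.4408, -0.2151, 0.0085]
ee_rot: [[-0.0, 1.0, 0.001], [1.0, 0.0, -0.001], [-0.001, 0.001, -1.0]]
force: [0.4, -0.2, -0.3]
opening: 0.03
grip_force: 12.0
```

Request:
drive_effector --deltas '[{"finger_gap": 0.05}, {"finger_gap": 0.05}, {"finger_gap": 0.05}, {"dz": -0.04, "finger_gap": 0.05}, {"dz": -0.09, "finger_gap": 0.05}, {"dz": -0.14, "finger_gap": 0.05}, {"dz": -0.19, "finger_gap": 0.05}, {"dz": -0.24, "finger_gap": 0.05}, {"dz": -0.24, "finger_gap": 0.05}]'

```text
time_s: 6.1
eef_pos: [0.4428, -0.2176, 0.2555]
ee_rot: [[0.001, 1.0, 0.011], [1.0, -0.001, -0.009], [-0.009, 0.011, -1.0]]
force: [0.6, 0.1, -1.3]
opening: 0.0498
grip_force: 0.0
```

To row units: -1.33 rad / 4 = -0.3325.

Request:
drive_effector --deltas '[{"drz": -0.3325, "dx": 0.453, "dy": 0.067, "finger_gap": 0}, {"drz": -0.3325, "dx": 0.453, "dy": 0.067, "finger_gap": 0}, {"drz": -0.3325, "dx": 0.453, "dy": 0.067, "finger_gap": 0}, {"drz": -0.3325, "dx": 0.453, "dy": 0.067, "finger_gap": 0}, {"drz": -0.3325, "dx": 0.453, "dy": 0.067, "finger_gap": 0}, {"drz": -0.3325, "dx": 0.453, "dy": 0.067, "finger_gap": 0}, {"drz": -0.3325, "dx": 0.453, "dy": 0.067, "finger_gap": 0}, {"drz": -0.3325, "dx": 0.453, "dy": 0.067, "finger_gap": 0}, {"drz": -0.3325, "dx": 0.453, "dy": 0.067, "finger_gap": 0}, {"drz": -0.3325, "dx": 0.453, "dy": 0.067, "dz": 0.06, "finger_gap": 0}, {"drz": -0.3325, "dx": 0.453, "dy": 0.067, "dz": 0.06, "finger_gap": 0}, {"drz": -0.3325, "dx": 0.453, "dy": 0.067, "dz": 0.06, "finger_gap": 0}]'

```text
time_s: 7.3
eef_pos: [0.5051, 0.237, 0.1851]
ee_rot: [[-0.971, 0.239, -0.006], [0.239, 0.971, -0.002], [0.006, -0.003, -1.0]]
force: [-0.2, -0.8, 0.7]
opening: 0.0004
grip_force: 0.0
```

```bash
python3 - <<'E'
from h import *
save('wrist','w2')
cv2.imwrite('pics/w2L.png',cv2.resize(cv2.imread('pics/w2.png'),(800,600),interpolation=cv2.INTER_CUBIC))
E
```

```text
(no output)
```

View pics/w2L.png

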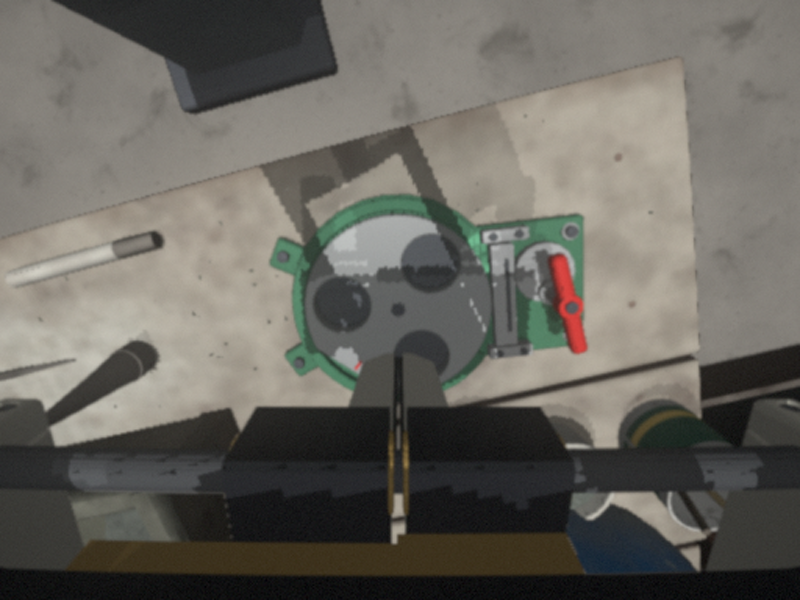

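The view shows the disc's centre hole at (398,310), pockets at (430,263), (342,303) and (422,355), and the red mark at (358,367) with the flat at lower left. The bar spans x 490–520, and the key stem is at (570,308) with handle ends at (558,255) and (580,352).

```bash
python3 - <<'E'
from h import *
s=1.5625
np.set_printoptions(precision=4,suppress=True)
W=lambda u,v:('w2',(u/s,v/s)); S=lambda u,v:('scene0',(u/s,v/s)); D=lambda u,v:('side0',(u/s,v/s))
C=lambda u,v:('w1',(190+u/4.571,125+v/4.571))
print('centre tri',tri(W(398,310),C(317,298)), 'key tri',tri(W(570,308),C(702,255)),tri(W(570,308),C(702,255),S(262,258),D(376,216)))
c=atz(*W(398,310),.026);print('c',c,atz(*C(317,298),.026))
for p in [(430,263),(342,303),(422,355),(358,367)]:
    q=atz(*W(*p),.026)-c;print(p,q[:2]+c[:2],np.hypot(*q[:2]),np.degrees(np.arctan2(q[1],q[0])))
def ang(a,b):return np.degrees(np.arctan2(*(b-a)[1::-1]))
print('bar L',ang(atz(*W(490,240),.025),atz(*W(499,345),.025)),'R',ang(atz(*W(516,235),.025),atz(*W(526,345),.025)))
print('crop barL',ang(atz(*C(515,135),.025),atz(*C(548,365),.025)))
k1=atz(*W(558,257),.069);k2=atz(*W(580,350),.069);k=atz(*W(570,308),.069)
print('key',k1,k2,k,ang(k1,k2),'axis dir',ang(c,k),np.linalg.norm((k-c)[:2]))
print('tongue edge',ang(atz(*W(583,215),.012),atz(*W(585,345),.012)))
# fit disc+centre via edges: rim outer
im=cv2.imread('pics/w2.png');g=cv2.cvtColor(im,cv2.COLOR_BGR2HSV)
m=((g[...,0]>40)&(g[...,0]<85)&(g[...,1]>80)).astype(np.uint8)
ys,xs=np.nonzero(m);P=np.array([atz('w2',(x,y),.02) for x,y in zip(xs,ys)])[:,:2]
np.save('pics/green.npy',P)
from scipy.optimize import least_squares
# outer arc of rim: farthest green per angle, away from lugs/tongue
d=P-c[:2];a=np.degrees(np.arctan2(d[:,1],d[:,0]))%360;r=np.hypot(*d.T)
E=[]
for t in range(0,360,4):
    k_=(abs(a-t)<2)&(r<.1)
    if k_.sum()>3: E.append((t,r[k_].min(),r[k_].max()))
print([(t,round(a_*1e3),round(b*1e3)) for t,a_,b in E])
E
```

```text
centre tri [0.5156 0.2347 0.0596] key tri [0.5441 0.3555 0.0576] [0.5434 0.3534 0.0626]
c [0.5257 0.2317 0.026 ] [0.5246 0.2324 0.026 ]
(430, 263) [0.4945 0.2649] 0.045490085443531426 133.13534259147596
(342, 303) [0.5094 0.1898] 0.04500623352086769 -111.22526071752061
(422, 355) [0.5682 0.2417] 0.043650639618005874 13.174363844285729
(358, 367) [0.566  0.1874] 0.059954270182699616 -47.65651273102178
bar L -5.481828726527448 R -4.206116063246559
crop barL -8.639541268446832
key [0.5022 0.3483 0.069 ] [0.573  0.3546 0.069 ] [0.5399 0.3516 0.069 ] 5.089211787801821 axis dir 83.24185950793427 0.12069012703218046
tongue edge -5.990357812655606
[(16, 79, 82), (20, 78, 83), (24, 79, 83), (28, 79, 82), (32, 79, 81), (36, 79, 81), (52, 78, 81), (100, 76, 78), (104, 76, 80), (108, 77, 83), (112, 76, 85), (116, 76, 83), (120, 76, 88), (124, 78, 89), (128, 78, 87), (132, 82, 87), (136, 86, 87), (152, 77, 85), (156, 77, 88), (160, 78, 88), (164, 77, 88), (168, 77, 88), (172, 78, 88), (176, 77, 89), (180, 77, 89), (184, 77, 88), (188, 77, 89), (192, 78, 88), (196, 77, 88), (200, 77, 88), (204, 78, 88), (208, 78, 87), (212, 78, 87), (216, 79, 82), (224, 89, 100), (228, 80, 100), (232, 80, 96), (236, 82, 99), (240, 82, 86), (244, 80, 85), (248, 80, 85), (252, 79, 85), (256, 79, 85), (260, 79, 85), (264, 79, 84), (268, 79, 84), (272, 79, 84), (276, 82, 85), (280, 84, 100), (284, 81, 100), (288, 76, 99), (292, 76, 99), (296, 74, 84), (300, 72, 84), (304, 70, 83), (308, 70, 83), (312, 70, 83), (316, 71, 83)]
```

Request:
drive_effector --deltas '[{"dx": 0.018, "dy": 0.025, "dz": 0.05, "finger_gap": 0}, {"dx": 0.018, "dy": 0.025, "dz": 0.1, "finger_gap": 0}, {"dx": 0.018, "dy": 0.025, "dz": 0.12, "finger_gap": 0}, {"dx": 0.018, "dy": 0.025, "dz": 0.12, "finger_gap": 0}, {"dx": 0.018, "dy": 0.025, "dz": 0.12, "finger_gap": 0}]'

```text
time_s: 7.85
eef_pos: [0.4974, 0.2656, 0.0696]
ee_rot: [[-0.97, 0.241, 0.002], [0.241, 0.97, 0.0], [-0.002, 0.001, -1.0]]
force: [0.2, 0.7, 0.8]
opening: 0.0002
grip_force: 0.0
```

```bash
python3 - <<'E'
from h import *
s=ctrl.observe();R=np.array(s['ee_rot']);p=np.array(s['eef_pos']);print(s['q'])
c=np.array([.5245,.2325])
t=lambda a,z,r=.045:np.round(R.T@(np.array([c[0]+r*np.cos(np.radians(a)),c[1]+r*np.sin(np.radians(a)),z])-p),4)
print(t(132,.019))
E
```

```text
[ 2.92759456e-01  4.22950638e-01  1.69360070e+00 -1.64533955e-04
  1.02284305e+00 -1.03434697e+00]
[ 0.0031 -0.0005  0.0506]
```

Request:
drive_effector --deltas '[{"dx": 0.003, "dy": -0.001, "dz": 0.025, "finger_gap": 0}, {"dx": 0.003, "dy": -0.001, "dz": 0.042, "finger_gap": 0}, {"dx": 0.003, "dy": -0.001, "dz": 0.05, "finger_gap": 0}, {"dx": 0.003, "dy": -0.001, "dz": 0.05, "finger_gap": 0}, {"dx": 0.003, "dy": -0.001, "dz": 0.05, "finger_gap": 0}]'

```text
time_s: 8.35
eef_pos: [0.4943, 0.2662, 0.0195]
ee_rot: [[-0.971, 0.24, 0.003], [0.24, 0.971, 0.001], [-0.003, 0.002, -1.0]]
force: [0.5, 0.1, -0.5]
opening: 0.0004
grip_force: 0.0
```

```bash
python3 - <<'E'
from h import *
s=ctrl.observe();R=np.array(s['ee_rot']);p=np.array(s['eef_pos'])
c=np.array([.5245,.2325])
for a in range(135,291,8): print(a,np.round(R.T@(np.array([c[0]+.045*np.cos(np.radians(a)),c[1]+.045*np.sin(np.radians(a)),p[2]])-p),3)[:2])
E
```

```text
135 [ 0.001 -0.002]
143 [ 0.004 -0.008]
151 [ 0.006 -0.014]
159 [ 0.007 -0.02 ]
167 [ 0.008 -0.026]
175 [ 0.007 -0.032]
183 [ 0.006 -0.039]
191 [ 0.003 -0.044]
199 [ 0.   -0.05]
207 [-0.003 -0.055]
215 [-0.008 -0.059]
223 [-0.013 -0.063]
231 [-0.018 -0.066]
239 [-0.024 -0.068]
247 [-0.03 -0.07]
255 [-0.037 -0.07 ]
263 [-0.043 -0.07 ]
271 [-0.049 -0.069]
279 [-0.055 -0.067]
287 [-0.061 -0.064]
```

Request:
drive_effector --deltas '[{"dx": 0.004, "dy": -0.008, "finger_gap": 0}, {"dx": 0.006, "dy": -0.014, "finger_gap": 0}, {"dx": 0.007, "dy": -0.02, "finger_gap": 0}, {"dx": 0.008, "dy": -0.026, "finger_gap": 0}, {"dx": 0.007, "dy": -0.032, "finger_gap": 0}, {"dx": 0.006, "dy": -0.039, "finger_gap": 0}, {"dx": 0.003, "dy": -0.044, "finger_gap": 0}, {"dy": -0.05, "finger_gap": 0}, {"dx": -0.003, "dy": -0.055, "finger_gap": 0}, {"dx": -0.008, "dy": -0.059, "finger_gap": 0}, {"dx": -0.013, "dy": -0.063, "finger_gap": 0}, {"dx": -0.013, "dy": -0.063, "finger_gap": 0}]'

```text
time_s: 9.55
eef_pos: [0.4911, 0.2011, 0.0177]
ee_rot: [[-0.971, 0.24, 0.001], [0.24, 0.971, -0.0], [-0.001, 0.0, -1.0]]
force: [-0.7, 0.2, 0.7]
opening: 0.0006
grip_force: 0.0
```

```bash
python3 - <<'E'
from h import *
save('wrist','w3')
cv2.imwrite('pics/w3L.png',cv2.resize(cv2.imread('pics/w3.png'),(800,600),interpolation=cv2.INTER_CUBIC))
E
```

```text
(no output)
```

View pics/w3L.png

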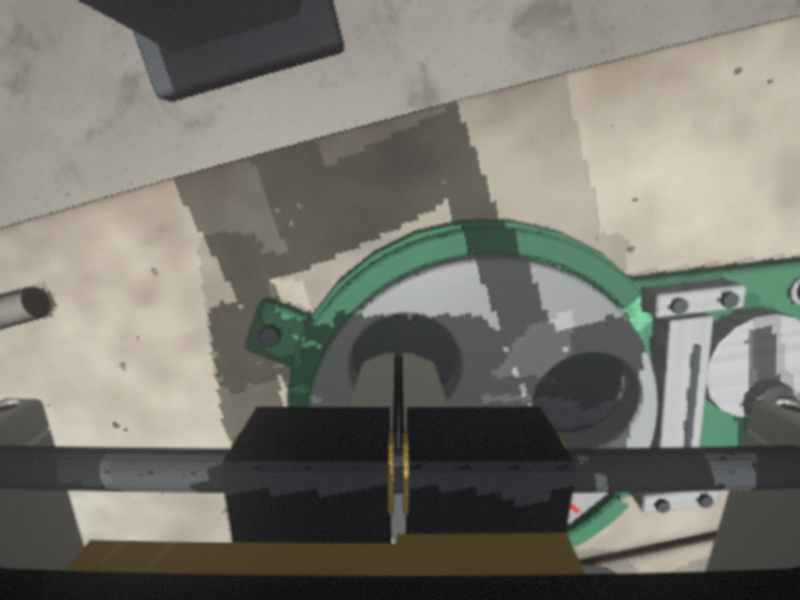

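The disc is turning with the finger: the pushed pocket is near (407,363), the next pocket is at (587,392), and the red mark is at (573,508).

```bash
python3 - <<'E'
from h import *
s=1.5625
c=np.array([.5245,.2325])
for p in [(587,392),(407,365),(573,508)]:
    q=atz('w3',(p[0]/s,p[1]/s),.026)[:2];d=q-c;print(p,q,np.hypot(*d),np.degrees(np.arctan2(d[1],d[0])))
s=ctrl.observe();R=np.array(s['ee_rot']);p=np.array(s['eef_pos']);d=p[:2]-c;print('tip',np.hypot(*d),np.degrees(np.arctan2(d[1],d[0])))
for a in range(230,282,6): print(a,np.round(R.T@(np.array([c[0]+.045*np.cos(np.radians(a)),c[1]+.045*np.sin(np.radians(a)),p[2]])-p),3)[:2])
E
```

```text
(587, 392) [0.51478583 0.27643286] 0.044994017795172064 102.46828728513727
(407, 365) [0.48482562 0.20683283] 0.04725314781114718 -147.09931899803044
(573, 508) [0.5728183  0.26382674] 0.057584916858976966 32.95699903203935
tip 0.0460056387346453 -137.44289925405735
230 [-0.006 -0.002]
236 [-0.01  -0.004]
242 [-0.014 -0.005]
248 [-0.019 -0.006]
254 [-0.024 -0.007]
260 [-0.028 -0.007]
266 [-0.033 -0.006]
272 [-0.038 -0.005]
278 [-0.042 -0.003]
```

Request:
drive_effector --deltas '[{"dx": -0.006, "dy": -0.002, "finger_gap": 0}, {"dx": -0.01, "dy": -0.004, "finger_gap": 0}, {"dx": -0.014, "dy": -0.005, "finger_gap": 0}, {"dx": -0.019, "dy": -0.006, "finger_gap": 0}, {"dx": -0.024, "dy": -0.007, "finger_gap": 0}, {"dx": -0.028, "dy": -0.007, "finger_gap": 0}, {"dx": -0.033, "dy": -0.006, "finger_gap": 0}, {"dx": -0.036, "dy": -0.005, "finger_gap": 0}, {"dx": -0.036, "dy": -0.005, "finger_gap": 0}]'

```text
time_s: 10.5
eef_pos: [0.5247, 0.1883, 0.0177]
ee_rot: [[-0.971, 0.24, 0.001], [0.24, 0.971, 0.0], [-0.001, 0.0, -1.0]]
force: [-0.1, -0.5, 0.4]
opening: 0.0003
grip_force: 0.0
```

Request:
drive_effector --deltas '[{"dx": 0.003, "finger_gap": 0}, {"dx": 0.003, "dz": -0.05, "finger_gap": 0}, {"dx": 0.04, "dz": -0.1, "finger_gap": 0}, {"dx": 0.05, "dz": -0.14, "finger_gap": 0}, {"dx": 0.05, "dy": 0.02, "dz": -0.17, "finger_gap": 0}, {"dx": 0.05, "dy": 0.02, "dz": -0.17, "finger_gap": 0}, {"dx": 0.05, "dy": 0.02, "dz": -0.17, "finger_gap": 0}]'

```text
time_s: 11.2
eef_pos: [0.4801, 0.2201, 0.1882]
ee_rot: [[-0.971, 0.238, 0.002], [0.238, 0.971, 0.0], [-0.002, 0.001, -1.0]]
force: [-0.5, 0.0, -0.7]
opening: 0.0003
grip_force: 0.0
```

```bash
python3 - <<'E'
from h import *
save('wrist','w4')
im=cv2.imread('pics/w4.png')
cv2.imwrite('pics/w4c.png',cv2.resize(im[110:290,170:410],(800,600),interpolation=cv2.INTER_CUBIC))
E
```

```text
(no output)
```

View pics/w4c.png

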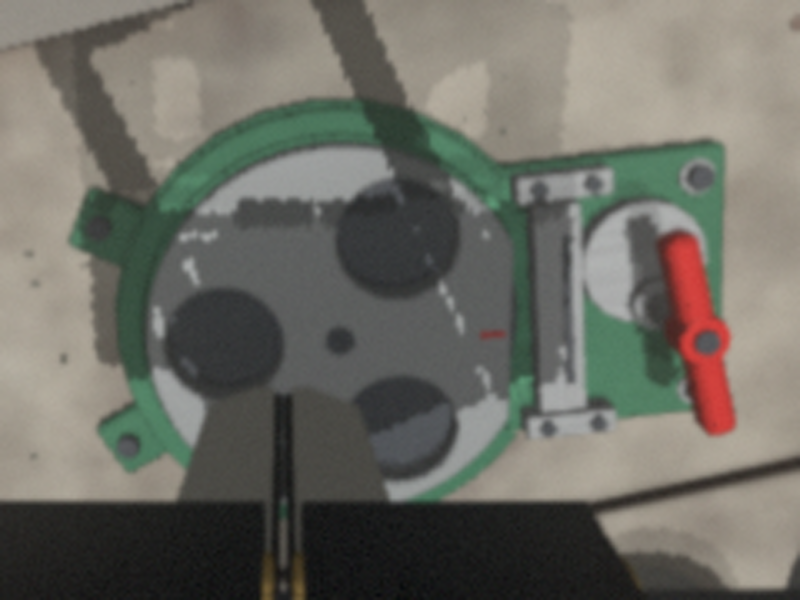

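The flat now faces the bar: its edge runs about (516,245)–(507,400) in the crop and the bar face (530,205)–(540,410). The pockets are at (397,238), (225,340) and (405,428), the centre is at (340,340), and the red mark is at (492,335).

```bash
python3 - <<'E'
from h import *
np.set_printoptions(precision=4,suppress=True)
f=lambda u,v,z=.026:atz('w4',(170+u/3.3333,110+v/3.3333),z)[:2]
def ang(a,b):d=b-a;return np.degrees(np.arctan2(d[1],d[0]))
c=f(340,340);print('c',c)
for p in [(397,238),(225,340),(405,428),(492,335)]: print(p,ang(c,f(*p)),np.hypot(*(f(*p)-c)))
print('flat',ang(f(516,245),f(507,400)),'bar',ang(f(530,205,.025),f(540,410,.025)),ang(f(580,195,.025),f(585,405,.025)))
k1,k2=f(676,235,.069),f(722,432,.069);print('key',k1,k2,f(706,342,.069),ang(k1,k2),ang(c,f(706,342,.069)))
print('lugs',ang(c,f(100,225,.012)),ang(c,f(128,446,.012)))
print('screws',ang(f(538,188,.03),f(546,428,.03)),ang(f(594,183,.03),f(600,420,.03)))
s=ctrl.observe();R=np.array(s['ee_rot']);print(s['eef_pos'])
E
```

```text
c [0.5259 0.2321]
(397, 238) 139.37108156637422 0.04528333937334819
(225, 340) -103.77325132177455 0.04423707930985186
(405, 428) 21.67772053932958 0.045713348510655075
(492, 335) 78.2009100942938 0.058479457774003984
flat -12.687054341147336 bar -6.486913501233273 -6.9654712286023255
key [0.5003 0.347 ] [0.5747 0.3547] [0.5398 0.3527] 5.910670186332518 83.42388559278976
lugs -128.20682545712341 -72.60027264260792
screws -7.189188435591311 -6.616272245922186
[0.4793 0.2196 0.1869]
```

Request:
drive_effector --deltas '[{"dx": -0.046, "dy": -0.021, "dz": 0.05, "finger_gap": 0}, {"dx": -0.046, "dy": -0.021, "dz": 0.1, "finger_gap": 0}, {"dx": -0.046, "dy": -0.021, "dz": 0.14, "finger_gap": 0}, {"dx": -0.046, "dy": -0.021, "dz": 0.168, "finger_gap": 0}, {"dx": -0.046, "dy": -0.021, "dz": 0.168, "finger_gap": 0}, {"dx": -0.046, "dy": -0.021, "dz": 0.168, "finger_gap": 0}]'

```text
time_s: 11.85
eef_pos: [0.5179, 0.1874, 0.0172]
ee_rot: [[-0.971, 0.24, -0.005], [0.24, 0.971, -0.001], [0.005, -0.002, -1.0]]
force: [-0.4, 0.2, -0.2]
opening: 0.0003
grip_force: 0.0
```

Request:
drive_effector --deltas '[{"dx": -0.004, "dy": 0.001, "finger_gap": 0}, {"dx": -0.007, "dy": 0.002, "finger_gap": 0}, {"dx": -0.01, "dy": 0.002, "finger_gap": 0}, {"dx": -0.01, "dy": 0.002, "finger_gap": 0}, {"dx": -0.01, "dy": 0.002, "finger_gap": 0}]'

```text
time_s: 12.35
eef_pos: [0.5302, 0.1879, 0.0199]
ee_rot: [[-0.971, 0.239, 0.001], [0.239, 0.971, 0.0], [-0.0, 0.0, -1.0]]
force: [-0.3, -0.1, 0.2]
opening: 0.0007
grip_force: 0.0
```

Request:
drive_effector --deltas '[{"dx": -0.005, "finger_gap": 0}, {"dx": -0.005, "dz": -0.05, "finger_gap": 0.05}, {"dx": -0.005, "dz": -0.1, "finger_gap": 0.05}, {"dx": -0.005, "dy": 0.04, "dz": -0.13, "finger_gap": 0.05}, {"dx": -0.005, "dy": 0.09, "dz": -0.13, "finger_gap": 0.05}, {"dx": -0.005, "dy": 0.14, "dz": -0.13, "finger_gap": 0.05}, {"dx": -0.005, "dy": 0.14, "dz": -0.13, "finger_gap": 0.05}]'

```text
time_s: 13.05
eef_pos: [0.5691, 0.3281, 0.1497]
ee_rot: [[-0.972, 0.235, 0.002], [0.235, 0.972, 0.003], [-0.001, 0.003, -1.0]]
force: [0.1, -0.1, 0.0]
opening: 0.0437
grip_force: 0.0
```

```bash
python3 - <<'E'
from h import *
s=1.5625
print('cup',tri(('scene0',(290/s,212/s)),('side0',(442/s,186/s))),tri(('scene0',(290/s,212/s)),('w1',(668/s,393/s))))
save('wrist','w5')
s=ctrl.observe();R=np.array(s['ee_rot']);p=np.array(s['eef_pos']);print(p,s['q'])
print(R.T@(np.array([.5405,.3525,.047])-p))
E
```

```text
cup [0.70578873 0.42329213 0.09370296] [0.69432533 0.43237759 0.08800143]
[0.56838947 0.32519085 0.1491566 ] [ 3.49536724e-01  4.93136173e-01  1.35984782e+00  2.12628338e-04
  1.28829906e+00 -9.83394076e-01]
[0.03355495 0.01993177 0.10215856]
```

I backed off in the wrong direction (tool −x is world +x), so the disc may have over-turned. Checking.

```bash
python3 - <<'E'
from h import *
im=cv2.imread('pics/w5.png')
np.set_printoptions(precision=1,suppress=True)
print(proj('w5',[[.525,.232,.026],[.54,.352,.069]]))
cv2.imwrite('pics/w5c.png',cv2.resize(im[100:280,40:280],(800,600),interpolation=cv2.INTER_CUBIC))
E
```

```text
[[158.3 170.8]
 [271.9 165.7]]
```

View pics/w5c.png

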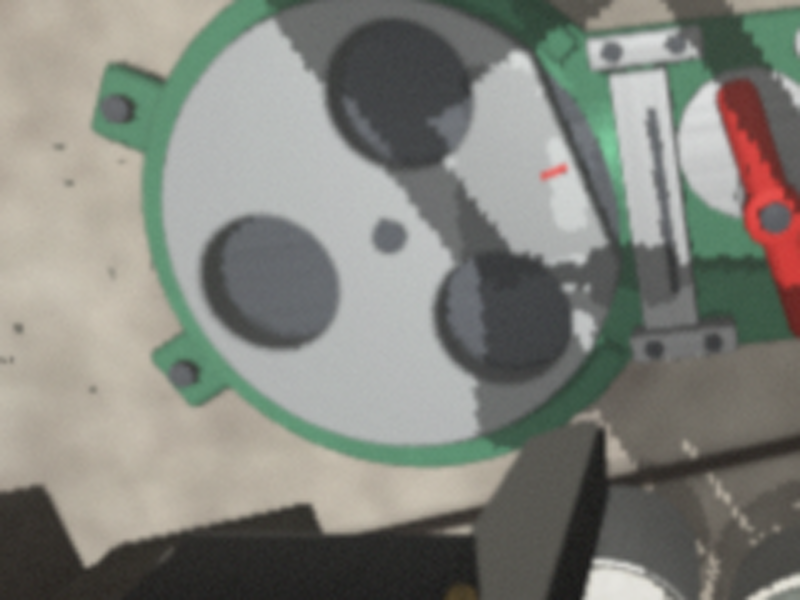

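The flat edge now runs (533,52)–(618,240) in the crop and the bar face (612,75)–(645,325), so it is over-turned. The pockets are at (400,92), (270,282) and (503,317), and the centre is at (389,237).

```bash
python3 - <<'E'
from h import *
np.set_printoptions(precision=4,suppress=True)
f=lambda u,v,z=.026:atz('w5',(40+u/3.3333,100+v/3.3333),z)[:2]
def ang(a,b):d=b-a;return np.degrees(np.arctan2(d[1],d[0]))
c=f(389,237);print('c',c)
for p in [(400,92),(270,282),(503,317),(555,172)]: print(p,f(*p),ang(c,f(*p)),np.hypot(*(f(*p)-c)))
print('flat',ang(f(533,52),f(618,240)),'bar',ang(f(612,75,.025),f(645,325,.025)),ang(f(665,68,.025),f(695,320,.025)))
k1,k2=f(738,85,.069),f(798,330,.069);print('key',f(776,217,.069),ang(c,f(776,217,.069)))
s=ctrl.observe();R=np.array(s['ee_rot']);p=np.array(s['eef_pos']);
print(R.T@(np.array([.536,.190,.06])-p))
E
```

```text
c [0.5249 0.2302]
(400, 92) [0.4821 0.2489] 156.42996691844058 0.04665061141545919
(270, 282) [0.5298 0.1866] -83.55730402584813 0.043949863877545604
(503, 317) [0.5597 0.2582] 38.83061356923952 0.044659349762579625
(555, 172) [0.5175 0.2888] 97.19047818419784 0.059030513029719726
flat 8.867926359257003 bar -7.651940316818691 -7.462289466721341
key [0.5397 0.3529] 83.12179833406364
[-0.0004 -0.139   0.0891]
```

Request:
drive_effector --deltas '[{"dx": 0.005, "dy": -0.05, "finger_gap": 0}, {"dx": 0.005, "dy": -0.1, "finger_gap": 0}, {"dx": 0.005, "dy": -0.143, "finger_gap": 0}, {"dx": 0.005, "dy": -0.143, "dz": 0.04, "finger_gap": 0}, {"dx": 0.005, "dy": -0.143, "dz": 0.08, "finger_gap": 0}, {"dx": 0.005, "dy": -0.143, "dz": 0.1, "finger_gap": 0}, {"dx": 0.005, "dy": -0.143, "dz": 0.1, "finger_gap": 0}, {"dx": 0.005, "dy": -0.143, "dz": 0.13, "finger_gap": 0}, {"dx": 0.005, "dy": -0.143, "dz": 0.13, "finger_gap": 0}, {"dx": 0.005, "dy": -0.143, "dz": 0.13, "finger_gap": 0}]'

```text
time_s: 14.1
eef_pos: [0.5295, 0.1846, 0.0207]
ee_rot: [[-0.971, 0.24, 0.0], [0.24, 0.971, -0.0], [-0.0, -0.0, -1.0]]
force: [-0.1, 0.7, 0.2]
opening: 0.0002
grip_force: 0.0
```

```bash
python3 - <<'E'
from h import *
s=ctrl.observe();R=np.array(s['ee_rot']);p=np.array(s['eef_pos']);c=np.array([.525,.2315])
for a in (265,261,257,253.5): print(a,np.round(R.T@(np.array([c[0]+.045*np.cos(np.radians(a)),c[1]+.045*np.sin(np.radians(a)),p[2]])-p),4)[:2])
E
```

```text
265 [0.0087 0.    ]
261 [ 0.0118 -0.0003]
257 [ 0.0149 -0.0005]
253.5 [ 0.0177 -0.0004]
```

Request:
drive_effector --deltas '[{"dx": 0.005, "finger_gap": 0}, {"dx": 0.009, "finger_gap": 0}, {"dx": 0.012, "finger_gap": 0}, {"dx": 0.015, "finger_gap": 0}, {"dx": 0.017, "finger_gap": 0}, {"dx": 0.0175, "finger_gap": 0}, {"dx": 0.0175, "finger_gap": 0}]'

```text
time_s: 14.8
eef_pos: [0.5123, 0.1892, 0.0197]
ee_rot: [[-0.971, 0.239, 0.0], [0.239, 0.971, -0.0], [-0.0, -0.0, -1.0]]
force: [0.0, 1.1, -0.0]
opening: 0.0001
grip_force: 0.2
```

Request:
drive_effector --deltas '[{"dx": -0.004, "finger_gap": 0}, {"dx": -0.004, "dz": -0.04, "finger_gap": 0}, {"dx": -0.004, "dy": 0.02, "dz": -0.08, "finger_gap": 0}, {"dx": 0.03, "dy": 0.06, "dz": -0.12, "finger_gap": 0.05}, {"dx": 0.03, "dy": 0.09, "dz": -0.15, "finger_gap": 0.05}, {"dx": 0.03, "dy": 0.09, "dz": -0.15, "finger_gap": 0.05}, {"dx": 0.03, "dy": 0.09, "dz": -0.15, "finger_gap": 0.05}]'

```text
time_s: 15.5
eef_pos: [0.5055, 0.2848, 0.1707]
ee_rot: [[-0.971, 0.237, 0.003], [0.237, 0.971, 0.001], [-0.002, 0.001, -1.0]]
force: [-0.2, -0.0, 0.1]
opening: 0.0281
grip_force: 0.0
```

```bash
python3 - <<'E'
from h import *
save('wrist','w6')
im=cv2.imread('pics/w6.png')
c=proj('w6',[[.527,.27,.026]])[0];print(c)
x0=int(max(0,c[0]-120));y0=int(max(0,c[1]-90));print(x0,y0)
cv2.imwrite('pics/w6c.png',cv2.resize(im[y0:y0+180,x0:x0+240],(800,600),interpolation=cv2.INTER_CUBIC))
E
```

```text
[246.5555762  203.51475651]
126 113
```

View pics/w6c.png

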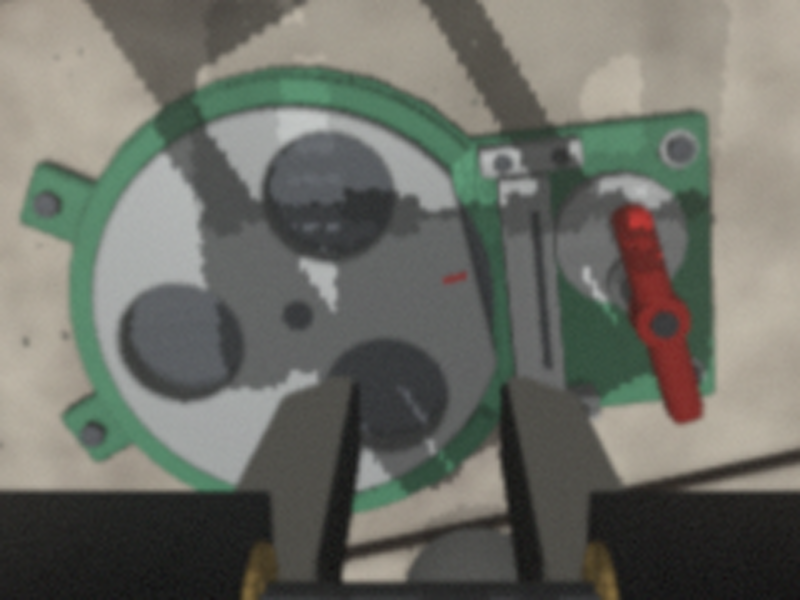

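The flat edge runs about (455,185)–(495,350) in the crop and the bar face (500,190)–(513,378). The pockets are at (330,195), (182,342) and (388,393), the centre is at (298,316), and the mark is at (455,279).

```bash
python3 - <<'E'
from h import *
np.set_printoptions(precision=4,suppress=True)
f=lambda u,v,z=.026:atz('w6',(126+u/3.3333,113+v/3.3333),z)[:2]
def ang(a,b):d=b-a;return np.degrees(np.arctan2(d[1],d[0]))
c=f(298,316);print('c',c)
for p in [(330,195),(182,342),(388,393),(455,279)]: print(p,f(*p),ang(c,f(*p)),np.hypot(*(f(*p)-c)))
print('flat',ang(f(455,185),f(495,350)),'bar',ang(f(500,190,.025),f(513,378,.025)))
print('key',f(664,323,.069),ang(c,f(664,323,.069)),ang(f(630,212,.069),f(686,415,.069)))
s=ctrl.observe();R=np.array(s['ee_rot']);p=np.array(s['eef_pos']);print(p)
for a in (264,260,256,252,248,244,240): print(a,np.round(R.T@(np.array([.525+.045*np.cos(np.radians(a)),.2315+.045*np.sin(np.radians(a)),.02])-p),4))
E
```

```text
c [0.5234 0.2321]
(330, 195) [0.483  0.2553] 150.03456498589028 0.04655113244986801
(182, 342) [0.523  0.1879] -90.4772634006311 0.04418841273217706
(388, 393) [0.5606 0.2562] 32.94934015380328 0.044322134386067406
(455, 279) [0.5232 0.2906] 90.16301282678587 0.05851939727815598
flat 0.16231466291821225 bar -8.527086069884495
key [0.5395 0.3528] 82.38860461015705 4.8227397796600835
[0.5046 0.2835 0.1691]
264 [-0.0384 -0.0901  0.1492]
260 [-0.0352 -0.0904  0.1492]
256 [-0.0321 -0.0905  0.1492]
252 [-0.029  -0.0904  0.1492]
248 [-0.0258 -0.0901  0.1492]
244 [-0.0227 -0.0895  0.1492]
240 [-0.0197 -0.0887  0.1492]
```

Request:
drive_effector --deltas '[{"dx": -0.02, "dy": -0.045, "finger_gap": 0}, {"dx": -0.038, "dy": -0.09, "finger_gap": 0}, {"dx": -0.038, "dy": -0.09, "dz": 0.04, "finger_gap": 0}, {"dx": -0.038, "dy": -0.09, "dz": 0.08, "finger_gap": 0}, {"dx": -0.038, "dy": -0.09, "dz": 0.12, "finger_gap": 0}, {"dx": -0.038, "dy": -0.09, "dz": 0.12, "finger_gap": 0}, {"dx": -0.038, "dy": -0.09, "dz": 0.149, "finger_gap": 0}, {"dx": -0.038, "dy": -0.09, "dz": 0.149, "finger_gap": 0}, {"dx": -0.038, "dy": -0.09, "dz": 0.149, "finger_gap": 0}]'

```text
time_s: 16.45
eef_pos: [0.52, 0.1867, 0.0213]
ee_rot: [[-0.971, 0.24, -0.001], [0.24, 0.971, -0.0], [0.001, -0.001, -1.0]]
force: [1.4, 0.4, 0.0]
opening: 0.0007
grip_force: 0.0
```

```bash
python3 - <<'E'
from h import *
s=ctrl.observe();R=np.array(s['ee_rot']);p=np.array(s['eef_pos'])
print(np.round(R.T@(np.array([.5067,.1904,.02])-p),4))
E
```

```text
[0.0138 0.0004 0.0013]
```

Request:
drive_effector --deltas '[{"dx": 0.004, "finger_gap": 0}, {"dx": 0.007, "finger_gap": 0}, {"dx": 0.01, "finger_gap": 0}, {"dx": 0.012, "finger_gap": 0}, {"dx": 0.0135, "finger_gap": 0}, {"dx": 0.0138, "finger_gap": 0}, {"dx": 0.0138, "finger_gap": 0}]'

```text
time_s: 17.15
eef_pos: [0.5066, 0.1906, 0.0207]
ee_rot: [[-0.971, 0.239, 0.0], [0.239, 0.971, -0.0], [-0.0, -0.0, -1.0]]
force: [2.0, -0.3, 0.7]
opening: 0.0008
grip_force: 0.2
```

Request:
drive_effector --deltas '[{"dx": -0.004, "finger_gap": 0}, {"dx": -0.004, "dz": -0.04, "finger_gap": 0}, {"dx": -0.004, "dy": 0.02, "dz": -0.08, "finger_gap": 0}, {"dx": 0.03, "dy": 0.06, "dz": -0.12, "finger_gap": 0.05}, {"dx": 0.03, "dy": 0.09, "dz": -0.15, "finger_gap": 0.05}, {"dx": 0.03, "dy": 0.09, "dz": -0.15, "finger_gap": 0.05}, {"dx": 0.03, "dy": 0.09, "dz": -0.15, "finger_gap": 0.05}]'

```text
time_s: 17.85
eef_pos: [0.4998, 0.2862, 0.1717]
ee_rot: [[-0.971, 0.237, 0.003], [0.237, 0.971, 0.001], [-0.002, 0.001, -1.0]]
force: [-0.4, -0.6, -0.8]
opening: 0.0281
grip_force: 0.0
```

```bash
cat > mark.py <<'E'
from h import *
import sys
def mark(fn):
    h=cv2.cvtColor(cv2.imread(f'pics/{fn}.png'),cv2.COLOR_BGR2HSV)
    m=(((h[...,0]<8)|(h[...,0]>172))&(h[...,1]>90)&(h[...,2]>60)).astype(np.uint8)
    n,_,st,ce=cv2.connectedComponentsWithStats(m)
    for i in range(1,n):
        if st[i,4]<5: continue
        P=atz(fn,ce[i],.026)[:2]; d=P-[.5245,.232]
        if .05<np.hypot(*d)<.068: print(fn,ce[i],st[i,4],P,np.hypot(*d),np.degrees(np.arctan2(d[1],d[0])))
if __name__=='__main__':
    for a in sys.argv[1:]: mark(a)
    s=ctrl.observe();R=np.array(s['ee_rot']);print(R.T@(np.array([.540,.3525,.047])-s['eef_pos']),s['eef_pos'])
E
python3 -c "
from h import *
save('wrist','w7')"; python3 mark.py w4 w5 w6 w7
```

```text
w4 [317.5 210. ] 6 [0.53718234 0.28938112] 0.05876592682773464 77.53688092538471
w5 [205.76923077 151.23076923] 13 [0.51692496 0.28814455] 0.056653256564787355 97.68396058578419
w6 [262. 196.] 11 [0.52220507 0.29020721] 0.05825243123155049 92.25782263901432
w7 [263.  205.5] 12 [0.52881412 0.28999568] 0.058155916939536714 85.74577501134013
[-0.02378357  0.07554528  0.12302197] [0.49893791 0.28488685 0.17008339]
```

The mark reads about 85.7°, roughly 84° once I allow for the bias seen in the last view. That's square with the bar to about 2°. Now the key.

Units first: turns go in shares of 4 rad. So -0.31 rad / 4 = -0.0775.

Request:
drive_effector --deltas '[{"drz": -0.0775, "dx": -0.024, "dy": 0.04, "finger_gap": 0.05}, {"drz": -0.0775, "dx": -0.024, "dy": 0.0755, "finger_gap": 0.05}, {"drz": -0.0775, "dx": -0.024, "dy": 0.0755, "dz": 0.02, "finger_gap": 0.05}, {"drz": -0.0775, "dx": -0.024, "dy": 0.0755, "dz": 0.06, "finger_gap": 0.05}, {"drz": -0.0775, "dx": -0.024, "dy": 0.0755, "dz": 0.1, "finger_gap": 0.05}, {"drz": -0.0775, "dx": -0.024, "dy": 0.0755, "dz": 0.12, "finger_gap": 0.05}, {"drz": -0.0775, "dx": -0.024, "dy": 0.0755, "dz": 0.12, "finger_gap": 0.05}, {"drz": -0.0775, "dx": -0.024, "dy": 0.0755, "dz": 0.12, "finger_gap": 0.05}]'

```text
time_s: 18.7
eef_pos: [0.5402, 0.3512, 0.0494]
ee_rot: [[-0.998, -0.067, -0.003], [-0.067, 0.998, -0.001], [0.003, -0.001, -1.0]]
force: [-0.5, 0.4, 0.1]
opening: 0.0499
grip_force: 0.0
```

Request:
drive_effector --deltas '[{"finger_gap": 0.005}, {"finger_gap": 0.005}, {"finger_gap": 0.005}, {"finger_gap": 0.005}, {"finger_gap": 0.005}, {"finger_gap": 0.005}]' --squeeze 15

```text
time_s: 19.3
eef_pos: [0.5406, 0.3524, 0.0511]
ee_rot: [[-0.998, -0.068, 0.0], [-0.068, 0.998, -0.0], [-0.0, -0.0, -1.0]]
force: [-0.5, -2.3, 2.8]
opening: 0.0119
grip_force: 15.0
```

To row units: -0.12 rad / 4 = -0.03.

Request:
drive_effector --deltas '[{"drz": -0.03, "finger_gap": 0.005}, {"drz": -0.06, "finger_gap": 0.005}, {"drz": -0.09, "finger_gap": 0.005}, {"drz": -0.12, "finger_gap": 0.005}, {"drz": -0.15, "finger_gap": 0.005}, {"drz": -0.18, "finger_gap": 0.005}, {"drz": -0.21, "finger_gap": 0.005}, {"drz": -0.24, "finger_gap": 0.005}, {"drz": -0.265, "finger_gap": 0.005}, {"drz": -0.29, "finger_gap": 0.005}, {"drz": -0.315, "finger_gap": 0.005}, {"drz": -0.315, "finger_gap": 0.005}]' --squeeze 25

```text
time_s: 20.5
eef_pos: [0.5396, 0.3537, 0.0511]
ee_rot: [[-0.239, -0.971, -0.001], [-0.971, 0.239, 0.001], [-0.001, 0.001, -1.0]]
force: [-5.6, 3.8, 4.8]
opening: 0.0119
grip_force: 25.0
```

```bash
python3 -c "
from h import *
s=ctrl.observe();print(s['ft_torque'],s['force'],s['q'])"
```

```text
[0.73297672 0.85211419 0.08912398] [-5.60825735  3.77230317  4.82684424] [ 4.06655221e-01  5.69820868e-01  1.49149255e+00  1.95393792e-03
  1.08074768e+00 -2.49432976e+00]
```

To row units: -0.17 rad / 4 = -0.0425.

Request:
drive_effector --deltas '[{"drz": -0.015, "finger_gap": 0.005}, {"drz": -0.0275, "finger_gap": 0.005}, {"drz": -0.035, "finger_gap": 0.005}, {"drz": -0.0425, "finger_gap": 0.005}, {"drz": -0.0425, "finger_gap": 0.005}, {"drz": -0.0425, "finger_gap": 0.005}]'

```text
time_s: 21.1
eef_pos: [0.5394, 0.3537, 0.051]
ee_rot: [[-0.076, -0.997, -0.002], [-0.997, 0.076, 0.001], [-0.001, 0.002, -1.0]]
force: [-4.7, 2.3, 4.9]
opening: 0.012
grip_force: 25.4
```

```bash
python3 -c "
from h import *
s=ctrl.observe();print(s['ft_torque'],s['force'],s['q'][5])"
```

```text
[ 0.69132285  0.98161841 -0.20965056] [-4.65076627  2.33354554  4.89938254] -2.660028695590176
```

To row units: -0.06 rad / 4 = -0.015.

Request:
drive_effector --deltas '[{"drz": -0.0075, "finger_gap": 0.005}, {"drz": -0.015, "finger_gap": 0.005}, {"drz": -0.015, "finger_gap": 0.005}, {"drz": -0.015, "finger_gap": 0.005}]' --squeeze 30

```text
time_s: 21.5
eef_pos: [0.5393, 0.3535, 0.051]
ee_rot: [[-0.017, -1.0, -0.002], [-1.0, 0.017, 0.001], [-0.001, 0.002, -1.0]]
force: [-4.9, 2.8, 4.8]
opening: 0.0126
grip_force: 31.7
```

```bash
python3 -c "
from h import *
s=ctrl.observe();print(s['ft_torque'],s['ee_rot'][1][1])"
```

```text
[ 0.54414747  0.97656205 -0.53233247] 0.016640688179348596
```

Request:
drive_effector --deltas '[{"drz": 0.0125, "finger_gap": 0.005}, {"drz": 0.0125, "finger_gap": 0.005}, {"drz": 0.0125, "finger_gap": 0.05}, {"drz": 0.0125, "finger_gap": 0.05}, {"drz": 0.0125, "finger_gap": 0.05}, {"drz": 0.0125, "dz": -0.05, "finger_gap": 0.05}, {"drz": 0.0125, "dz": -0.1, "finger_gap": 0.05}, {"drz": 0.0125, "dz": -0.15, "finger_gap": 0.05}, {"drz": 0.0125, "dz": -0.15, "finger_gap": 0.05}, {"drz": 0.0125, "dz": -0.15, "finger_gap": 0.05}]'

```text
time_s: 22.5
eef_pos: [0.5415, 0.3528, 0.2024]
ee_rot: [[-0.063, -0.998, 0.004], [-0.998, 0.063, 0.001], [-0.001, -0.004, -1.0]]
force: [0.3, 0.5, -0.4]
opening: 0.0499
grip_force: 0.0
```

```bash
python3 - <<'E'
from h import *
s=ctrl.observe();print(s['q'][5])
R=np.array(s['ee_rot']);print(R.T@(np.array([.45,.25,.23])-s['eef_pos']))
save('scene','s8');save('side','d8');save('wrist','w8')
E
```

```text
-2.6729409234812174
[ 0.10829877  0.08470851 -0.02808894]
```

To row units: 1.75 rad / 4 = 0.4375.

Request:
drive_effector --deltas '[{"drz": 0.4375, "dx": 0.075, "dy": 0.037, "finger_gap": 0.05}, {"drz": 0.4375, "dx": 0.075, "dy": 0.037, "finger_gap": 0.05}, {"drz": 0.4375, "dx": 0.075, "dy": 0.037, "finger_gap": 0.05}, {"drz": 0.4375, "dx": 0.075, "dy": 0.037, "finger_gap": 0.05}, {"drz": 0.4375, "dx": 0.075, "dy": 0.037, "finger_gap": 0.05}, {"drz": 0.4375, "dx": 0.075, "dy": 0.037, "finger_gap": 0.05}, {"drz": 0.4375, "dx": 0.075, "dy": 0.037, "finger_gap": 0.05}, {"drz": 0.4375, "dx": 0.075, "dy": 0.037, "finger_gap": 0.05}, {"drz": 0.4375, "dx": 0.075, "dy": 0.037, "finger_gap": 0.05}, {"drz": 0.4375, "dx": 0.075, "dy": 0.037, "finger_gap": 0.05}, {"drz": 0.4375, "dx": 0.075, "dy": 0.037, "finger_gap": 0.05}, {"drz": 0.4375, "dx": 0.075, "dy": 0.037, "finger_gap": 0.05}]'

```text
time_s: 23.85
eef_pos: [0.4979, 0.2797, 0.1985]
ee_rot: [[-0.969, 0.245, -0.004], [0.245, 0.969, -0.001], [0.003, -0.002, -1.0]]
force: [0.1, -0.1, -0.0]
opening: 0.0498
grip_force: 0.0
```

```bash
python3 - <<'E'
from h import *
save('wrist','w9');save('scene','s9')
im=cv2.imread('pics/w9.png')
c=proj('w9',[[.527,.27,.026]])[0];x0=int(max(0,c[0]-100));y0=int(max(0,c[1]-85));print(x0,y0)
a=cv2.resize(im[y0:y0+180,x0:x0+210],(525,450),interpolation=cv2.INTER_CUBIC)
b=cv2.imread('pics/s9.png')[150:350,130:440]
b=cv2.resize(b,(275,177))
d=cv2.resize(cv2.imread('pics/d8.png')[120:384,180:400],(275,330))
out=np.zeros((510,800,3),np.uint8);out[:450,:525]=a;out[:177,525:]=b;out[177:507,525:]=d
cv2.imwrite('pics/fin.png',out)
E
python3 mark.py w9
```

```text
152 116
w9 [267.27272727 201.45454545] 11 [0.53093648 0.28825076] 0.05661780470004118 83.47233083003877
[-0.02374083  0.08102964  0.15146303] [0.49799445 0.27973406 0.19869419]
```

View pics/fin.png

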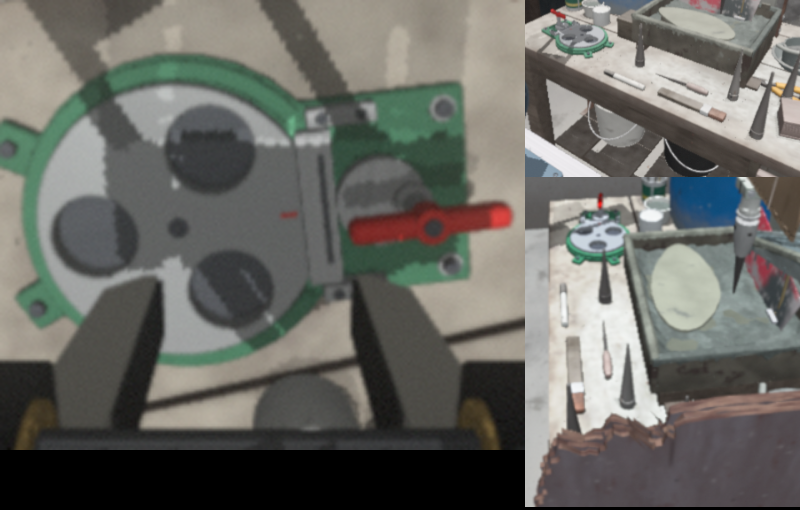

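The bar at x≈295–340 lies against the flat. The key runs (352,231)–(512,214) along the fixture's y axis. The brush lies on the bench and the bystanders are upright. One quick angle check, then I'll hand in.

```bash
python3 - <<'E'
from h import *
f=lambda u,v,z:atz('w9',(152+u/2.5,116+v/2.5),z)[:2]
a,b=f(352,231,.069),f(512,214,.069);d=b-a;k=np.degrees(np.arctan2(d[1],d[0]));print(k)
c=f(178,228,.026);m=f(303,211,.026);n=np.array([np.cos(np.radians(83)),np.sin(np.radians(83))]);print('face',(m-c)@n)
if 80<k<87: print(ctrl.hand_in())
E
```

```text
82.2725274225016
face 0.06623069571839502
the job is handed in; nothing more can be done
None
```

The job is handed in: the brush lies on the bench clear of the fixture, the disc is seated with its flat square to the bar, and the key is turned to its stop with the bar against the flat; I over-turned the disc once and turned it back before locking.

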